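Change over the load of the ultrasonic cleaner

ROBOT

A 7-joint arm with a two-finger parallel gripper is mounted at the origin on the work surface. World frame = base frame: x ahead of the robot, y to its left, z up, the work surface at z = 0. Lengths are in m, angles in rad, forces in N, time in s.
With the tool pointing down it reaches from about 0.4 to 0.85 m from the base axis. Payload 10.4 kg.
Tool frame: the origin (TCP) lies at the very end of the fingers, on their centre line; the grasp point (between the pads) lies 19 mm behind it; z points along the fingers, y is the line along which they close (so a half turn about z gives the same grasp; the last joint's range is limited). The gripper opens to 87 mm and grips with 3 to 60 N. Pads are 19 mm wide; open, the fingers measure 117 mm over their backs; the gripper's body (75 mm by 190 mm) begins 51 mm behind the grasp point.
Start: joints at [-1.235, 0.332, -0.065, 1.46, 0.022, 1.35, -0.088], TCP at [0.219, 0.585, 0.223] pointing down, gripper open.
Joint ranges: [-2.6, 2.6], [-0.5, 2.12], [-1.47, 1.34], [0.16, 2.42], [-1.27, 4.41], [0.06, 2.06], [-2.6, 2.6]. Speed limits (rad/s): [2.22, 2.22, 2.79, 2.79, 3.14, 3.14, 3.14].

INTERFACE

Orientations are given as a unit quaternion [x, y, z, w].
In Python, from bench import * gives the robot as it stands.
- The arm moves only by the tool carry_out, never from a script. Its argument "deltas" is a list of rows, each an object with "hand": the finger opening in mm, from 0 to 87; "dp": the shift along the tool's x, y, z each as a share of 250 mm, from -1 to 1, a list of three; "spin": the turn about the tool's z as a share of pi rad, from -1 to 1. In form: [{"hand": hand, "dp": [dx, dy, dz], "spin": spin}, ...]. A call has 1 to 20 rows; each row is the pose to reach, as a shift and turn from the pose commanded when the call began, along the tool's axes at that moment, turning the shorter way round; what a row does not reach only later rows make up. A row lasts 1/10 s, in which the tool goes at most 50 mm and 8.59 degrees, less where a joint would pass 70% of its speed; a pose out of reach is approached as far as the arm can. A call with a number of a shift or a turn outside -1 to 1 is refused whole. A call with a gripper value outside its range is refused whole. The fingers move at their own pace and stop on an object; "force" is the grip in N (left out, the last holds). Time passes only in rows, so rows that repeat a pose let the fingers close. It gives the time, the measured TCP pose, the force, the opening and the grip force at its end, in the units of the state.
- read_state(): the state, without advancing time (a new reading comes with each control period).
- camera(name): name is "scene" or "side" or "wrist"; returns the picture (480x640x3 uint8, red, green, blue); there is no depth.
- get_calibration(name): a dict with "fx", "fy", "cx", "cy" (pixels), "k1" (the pictures are not rectified: a ray, as slopes to the right and down, at radius r is drawn at 1 + k1 r^2 times it, then the intrinsics apply), "R" (3x3) and "t" (3): a world point X has camera coordinates R X + t; the wrist camera has in their place "mount" (4x4, takes a point from camera to tool coordinates, whose origin is the TCP and whose axes are the flange's). Camera axes: x right, y down, z forward; pixel columns grow to the right and rows downward; lengths in m; the calibration is good to about 2 mm. A picture is of the moment at which its call begins: read the wrist's pose just before it. get_calibration takes no time and is no camera call.
- close_job(): hands the job in; it is judged then, once.
The state is a dict: "time": time; "joint_positions": joint angles; "joint_vel": joint speeds; "joint_torque": joint torques, N m; "ee_pos": TCP position; "eef_rot": TCP orientation; "ft_force": force on the tool from outside, world axes, zero at the start; "torque": the same for the moment, N m; "width": finger opening in m; "grip_force": force on a finger pad.
Only numpy, scipy, OpenCV 4.12 (cv2) and the standard library are available. Lean on these libraries where they do the work, as an engineer would, in place of code of your own. Each camera call takes 0.05 s, during which the arm holds its last target. There are 200 camera calls.

TASK

First lift the finished basket with the blue handle out of the ultrasonic cleaner's tank and stand it upright inside the white drip tray; then slide the green circuit board edgewise, fully down, into the slot of the basket with the orange handle; last, lower that basket with its board to the bottom of the tank. Set the baskets down without dropping them or tipping them over, and leave the blue boards and everything else on the bench where they are.

Things in the scene. Friction and masses are not known exactly. Their poses are not given: they have to be found in the camera images.
- basket_out: steel wire basket with a blue handle, 150 (its x) x 90 (its y), rim 45 high, floor 4 thick, about 300 g (+-25 percent); origin at the centre of its underside, z up. The finished load: starts in the tank, its x along the cleaner's x within 2 degrees. Board guides like basket_in's at x = +48, no board; small metal parts fixed inside.
- basket_out_handle (a point): middle of the blue handle bar, 98 above the basket's underside. Rigid bar 12 x 12 in section, along the basket's y, 86 long, on two uprights at y = +-41 rising from the side walls; free below. Pinch it from above, fingers closing along the basket's x.
- basket_in: steel wire basket with an orange handle, 150 (its x) x 90 (its y), rim 45 high, floor 4 thick, about 300 g (+-25 percent); origin at the centre of its underside, z up. Starts empty on the bench. At x = +48 it has a slot for one board (point slot).
- basket_in_handle (a point): middle of the orange handle bar, 98 above the basket's underside. Rigid bar 12 x 12 in section, along the basket's y, 86 long, on two uprights at y = +-41 rising from the side walls; free below. Pinch it from above, fingers closing along the basket's x.
- slot (a point): middle of the board slot on the orange-handled basket's inner floor (basket x = +48, 4 above its underside). It runs along y between white guides at |y| 30 to 42: 7 wide (x) up to 45 above the underside, flared to about 14 at 57; 84 long between the walls. The board goes straight down, faces looking along the basket's x, either way round.
- board: green circuit board standing on edge: 3 thick (x) x 70 wide (y) x 75 tall (z), 60 g; origin at the middle of its lower edge. A green terminal block 10 thick (x) x 50 wide x 14 tall runs along its top edge (61 to 75 above the origin): grip it there, fingers closing along the board's x. It starts upright in one of the three slots of the stand (which one varies).
- stand: fixed grey board stand 140 (x) x 84 (y) x 30 tall, origin at the centre of its underside; three slots along y at x = -45, 0, +45, 5 wide, 20 deep (slot floor 10 above the bench). Boards stand in them with faces along x, so the gap between neighbouring terminal blocks is 35.
- cleaner: fixed ultrasonic cleaner, white casing 204 (x) x 144 (y) x 130 tall with a blue panel on its -x end; origin at the centre of its underside. Its open steel tank is 164 (x) x 104 (y) inside, 60 deep, floor 70 above the bench.
- tank_floor (a point): centre of the tank's floor, axes as the cleaner's (x along its length); a basket put in straight has 7 of play all round
- tray: fixed white drip tray 200 (x) x 140 (y), rim 14 high, walls and floor 4 thick; origin at the centre of its underside
- tray_in (a point): centre of the drip tray's inner floor, axes as the tray's
- board_b: blue circuit board with a blue terminal block, same size and origin as board; starts in another slot of the stand; must stay there
- board_c: second blue circuit board, like board_b; must stay
- air_can: red spray can with a pale label, 52 diameter, 200 tall, loose, stands beside the stand (about 95 from its middle on the stand's +y side); origin at the underside
- jar: small amber jar, 36 diameter, 60 tall, loose, stands beside the orange-handled basket (about 88 from its middle on its -y side); origin at the underside
- mug: blue ceramic mug, 76 diameter, 85 tall, at the back of the mat; origin at the underside
- flux: yellow bottle with red cap, 40 diameter, 100 tall, at the back; origin at the underside
- spool: blue reel lying flat, 54 diameter, 35 tall, at the back; origin at the underside
Mind the look-alikes: they are no part of the job. Leave any purple or red look-alike of the basket_in alone.

How it is judged:
By the outcome, as a careful person would: the job done as asked, in the order asked, and still so for the second after the job is handed in, with the robot touching nothing.
It also fails if it takes over 72 s, if anything falls off the work surface, if the arm or the gripper's body presses on something with over 40 N, if the wrist force passes 120 N, or if a joint passes its speed limit or range.

## Working session

There is one attempt and no reset: what is moved stays moved. The work goes in short steps, Python scripts to look and compute and a tool call to move; the robot and the scene stay as the last step left them, time stands still between calls to the robot, and variables do not carry over. Pictures are saved under pics/ and viewed, at most 10 in all, crops included, and the job is handed in when it is done.

Besides the shell and the picture viewer there is one more tool, called after "Emit:" as a command line: name --argument value ..., lists and objects as JSON in quotes. carry_out: Moves the arm, as the interface text tells. Its arguments: {"type":"object","properties":{"deltas":{"type":"array","items":{"type":"object","properties":{"hand":{"type":"number"},"dp":{"type":"array","items":{"type":"number","minimum":-1,"maximum":1}},"spin":{"type":"number","minimum":-1,"maximum":1}}}},"force":{"type":"number"}},"required":["deltas"]}

```bash
mkdir -p pics; python3 - <<'E'
from bench import *
import cv2,numpy as np
for n in("scene","side"):
    cv2.imwrite(f"pics/{n}0.png",camera(n)[:,:,::-1]); print(n,get_calibration(n))
s=read_state();print(s)
cv2.imwrite("pics/wrist0.png",camera("wrist")[:,:,::-1]);print(get_calibration("wrist"))
E
```

```text
scene {'fx': 462.26549556180197, 'fy': 462.26549556180197, 'cx': 321.5334473307237, 'cy': 236.08275358704944, 'k1': -0.059297558797564084, 'R': array([[ 0.86597017,  0.49995561,  0.01183423],
       [ 0.27130514, -0.44978396, -0.85093355],
       [-0.42010616,  0.74009376, -0.52514002]]), 't': array([-0.48326586, -0.03025884,  1.45163462])}
side {'fx': 575.0905275304713, 'fy': 575.0905275304713, 'cx': 316.6786817207665, 'cy': 242.28520596751952, 'k1': 0.02911862647412562, 'R': array([[-0.85490807, -0.51868022,  0.01014979],
       [-0.38478524,  0.62085217, -0.68299554],
       [ 0.34795476, -0.58780389, -0.73035202]]), 't': array([0.44954563, 0.26869496, 1.16528525])}
{'time': 0.1, 'joint_positions': array([-1.23459132,  0.33280158, -0.06471338,  1.46085149,  0.02159143,
        1.34990117, -0.0884705 ]), 'joint_vel': array([-6.46022610e-04, -1.51038605e-03,  1.27019786e-03, -2.49577748e-03,
       -7.88780664e-05,  7.32576893e-04, -1.75729167e-03]), 'joint_torque': array([ 1.00921388e-03, -6.24533987e+01,  2.46021064e-02, -3.90719783e+01,
       -6.13882206e-02,  3.66321404e-02,  8.79807340e-05]), 'ee_pos': array([0.21934387, 0.58487722, 0.22184075]), 'eef_rot': array([ 1.78412459e-01,  9.83955585e-01, -6.26681383e-04, -9.09936889e-05]), 'ft_force': array([-0.08834883,  0.15560157,  0.18924143]), 'torque': array([-0.06768829, -0.04501888, -0.01062046]), 'grip_force': 0.0, 'width': 0.08720139665812791}
{'fx': 367.49772942211325, 'fy': 367.49772942211325, 'cx': 316.3979386190961, 'cy': 238.25412794717946, 'k1': 0.013098478910101012, 'mount': array([[ 1.17965433e-04, -9.60327928e-01, -2.78873190e-01,
         7.51126350e-02],
       [ 9.99999913e-01,  1.73715270e-06,  4.17025339e-04,
        -1.61502752e-03],
       [-3.99996635e-04, -2.78873215e-01,  9.60327845e-01,
        -1.61341215e-01],
       [ 0.00000000e+00,  0.00000000e+00,  0.00000000e+00,
         1.00000000e+00]])}
```

View pics/scene0.png

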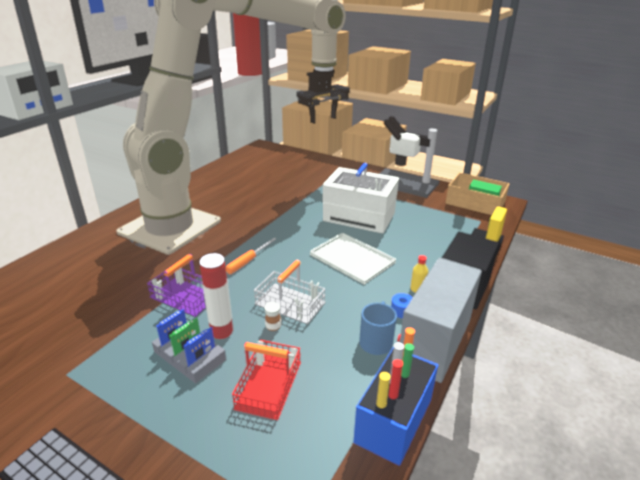

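View pics/side0.png

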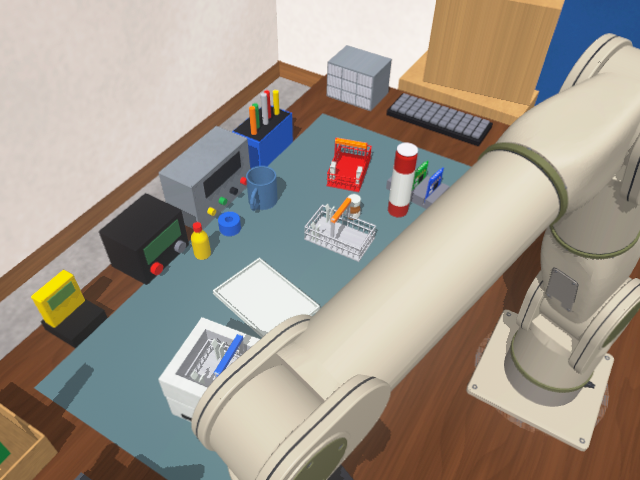

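```bash
cat > h.py <<'E'
from bench import *
import cv2,numpy as np
from scipy.spatial.transform import Rotation as Ro
def cam(n,st=None):
    c=get_calibration(n)
    if n=="wrist":
        M=np.array(c["mount"]);Rt=Ro.from_quat(st["eef_rot"]).as_matrix()
        Rw=Rt@M[:3,:3];o=Rt@M[:3,3]+st["ee_pos"]
    else: Rw=np.array(c["R"]).T;o=-Rw@np.array(c["t"])
    return c,Rw,o
def pts(n,uv,z,st=None):
    "pixels -> world points on plane height z"
    c,Rw,o=cam(n,st);K=np.array([[c["fx"],0,c["cx"]],[0,c["fy"],c["cy"]],[0,0,1.]])
    p=cv2.undistortPoints(np.array(uv,float).reshape(-1,1,2),K,np.array([c["k1"],0,0,0.]))[:,0]
    d=np.c_[p,np.ones(len(p))]@Rw.T
    return o+d*((z-o[2])/d[:,2])[:,None]
def proj(n,X,st=None):
    c,Rw,o=cam(n,st);K=np.array([[c["fx"],0,c["cx"]],[0,c["fy"],c["cy"]],[0,0,1.]])
    return cv2.projectPoints(np.array(X,float).reshape(-1,3),cv2.Rodrigues(Rw.T)[0],-Rw.T@o,K,np.array([c["k1"],0,0,0.]))[0][:,0]
def blobs(im,lo,hi,amin=30):
    "list of (area, centroid, minAreaRect, contour) for an HSV range; im is RGB"
    m=cv2.inRange(cv2.cvtColor(im,cv2.COLOR_RGB2HSV),np.array(lo),np.array(hi))
    cs=cv2.findContours(m,cv2.RETR_EXTERNAL,cv2.CHAIN_APPROX_NONE)[0]
    return sorted([(cv2.contourArea(c),cv2.minAreaRect(c),c) for c in cs if cv2.contourArea(c)>=amin],key=lambda t:-t[0])
E
python3 - <<'E'
from h import *
np.set_printoptions(precision=3,suppress=True)
print("handles",pts("scene",[(362,170)],.168),pts("scene",[(290,271)],.098),"boards",pts("scene",[(186,328),(172,320),(202,343)],.085))
print("red/purple handles",pts("scene",[(267,349),(178,266)],.098))
print("tray",pts("scene",[(311,257),(348,236),(395,257),(357,279)],.014))
print("cleaner top",pts("scene",[(324,190),(343,170),(398,177),(386,203)],.13))
print("can,jar",pts("scene",[(221,333),(272,326)],0))
im=cv2.imread("pics/scene0.png");cv2.imwrite("pics/crop0.png",cv2.resize(im[150:420,130:420],None,fx=2.2,fy=2.2,interpolation=cv2.INTER_CUBIC)[:594])
E
```

```text
handles [[0.49  0.365 0.168]] [[ 0.536 -0.113  0.098]] boards [[ 0.452 -0.374  0.085]
 [ 0.41  -0.372  0.085]
 [ 0.51  -0.389  0.085]]
red/purple handles [[ 0.637 -0.346  0.098]
 [ 0.294 -0.235  0.098]]
tray [[0.484 0.068 0.014]
 [0.522 0.222 0.014]
 [0.687 0.19  0.014]
 [0.64  0.043 0.014]]
cleaner top [[0.421 0.249 0.13 ]
 [0.4   0.412 0.13 ]
 [0.576 0.456 0.13 ]
 [0.615 0.269 0.13 ]]
can,jar [[ 0.457 -0.284  0.   ]
 [ 0.543 -0.205  0.   ]]
```

View pics/crop0.png

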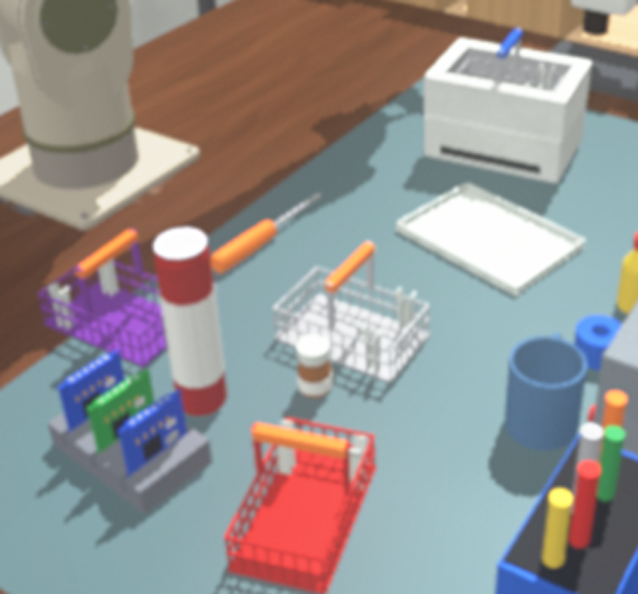

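View pics/wrist0.png

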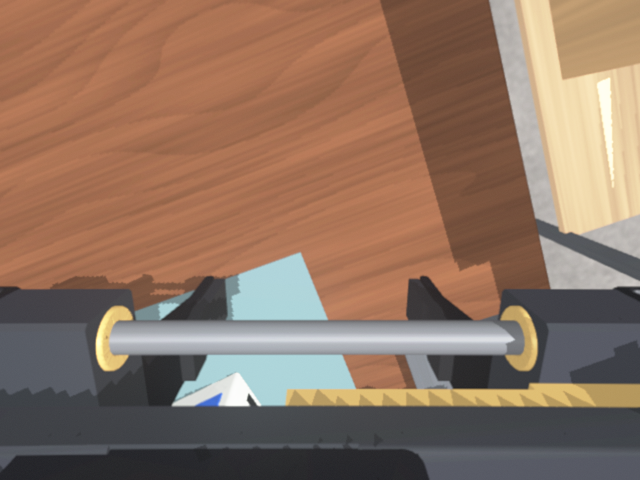

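Look-alikes: the purple basket (180,285), the red basket (268,380) and the steel wire one with the orange handle (290,295) all have orange handles. Only the steel one fits, and the jar at (273,315) stands beside it. The enlarged crop confirms this. The green board is the middle one in the stand (186,335). The blue handle is at (362,170), in the cleaner.

```bash
cat >> h.py <<'E'
def go(p,yaw,st=None):
    "print dp/spin units to bring TCP to p with tool y along world angle yaw (mod pi)"
    s=st or read_state();R=Ro.from_quat(s["eef_rot"]).as_matrix()
    d=R.T@(np.array(p)-s["ee_pos"]);cur=np.arctan2(R[1,1],R[0,1])
    a=(yaw-cur+np.pi/2)%np.pi-np.pi/2
    print("t",round(s["time"],2),"pos",s["ee_pos"].round(4),"yawdeg",round(np.degrees(cur),2),"dp",(d/.25).round(4),"mm",(d*1e3).round(1),"spin",round(-a/np.pi,4),"F",s["ft_force"].round(1),"w",round(s["width"],4),"q7",s["joint_positions"][6].round(2))
E
python3 -c "
from h import *
go([.49,.365,.32],np.radians(10))"
```

```text
t 0.15 pos [0.2194 0.585  0.222 ] yawdeg 69.44 dp [-1.3226 -0.4441 -0.3917] mm [-330.6 -111.   -97.9] spin 0.3302 F [ 0.1 -0.8  0.1] w 0.0868 q7 -0.09
```

Emit:
carry_out --deltas '[{"hand":60,"dp":[-0.2,-0.08,-0.4],"spin":0.1},{"hand":60,"dp":[-0.4,-0.15,-0.4],"spin":0.2},{"hand":60,"dp":[-0.6,-0.25,-0.4],"spin":0.25},{"hand":60,"dp":[-0.8,-0.35,-0.4],"spin":0.33},{"hand":60,"dp":[-1,-0.44,-0.4],"spin":0.33},{"hand":60,"dp":[-1,-0.44,-0.4],"spin":0.33},{"hand":60,"dp":[-1,-0.44,-0.4],"spin":0.33},{"hand":60,"dp":[-1,-0.44,-0.4],"spin":0.33},{"hand":60,"dp":[-1,-0.44,-0.4],"spin":0.33}]'

```text
time: 1.05
ee_pos: [0.4138, 0.3954, 0.3222]
eef_rot: [0.64, 0.768, -0.0, -0.0]
ft_force: [-1.3, 0.8, 0.8]
width: 0.0603
grip_force: 0.0
```

```bash
python3 -c "
from h import *
go([.49,.365,.32],np.radians(10))"
```

```text
t 1.05 pos [0.4138 0.3954 0.3222] yawdeg 10.35 dp [-0.1744  0.2778  0.0086] mm [-43.6  69.5   2.2] spin 0.002 F [-1.3  0.8  0.8] w 0.0603 q7 -0.63
```

Emit:
carry_out --deltas '[{"hand":60,"dp":[-0.17,0.2,0],"spin":0},{"hand":60,"dp":[-0.17,0.28,0],"spin":0},{"hand":60,"dp":[-0.17,0.28,0],"spin":0},{"hand":60,"dp":[-0.17,0.28,0],"spin":0}]'

```text
time: 1.45
ee_pos: [0.4902, 0.3663, 0.3217]
eef_rot: [0.641, 0.768, -0.001, -0.0]
ft_force: [-0.5, -0.2, -0.4]
width: 0.0602
grip_force: 0.0
```

```bash
python3 - <<'E'
from h import *
s=read_state();im=camera("wrist");cv2.imwrite("pics/w1.png",im[:,:,::-1])
np.set_printoptions(precision=4,suppress=True)
go([.49,.365,.32],np.radians(10))
for a,r,c in blobs(im,(100,120,60),(130,255,255),60)[:4]:
    b=cv2.boxPoints(r); print(a,r); print(pts("wrist",b,.174,s))
E
```

```text
t 1.5 pos [0.4896 0.3667 0.322 ] yawdeg 10.33 dp [-0.0069  0.0003  0.008 ] mm [-1.7  0.1  2. ] spin 0.0019 F [-0.6  0.2 -1. ] w 0.0601 q7 -0.49
1033.5 ((309.0417785644531, 217.91195678710938), (13.078944206237793, 94.0361557006836), 0.9240452647209167)
[[0.4847 0.3247 0.174 ]
 [0.472  0.4068 0.174 ]
 [0.4827 0.4086 0.174 ]
 [0.4962 0.3266 0.174 ]]
```

View pics/w1.png

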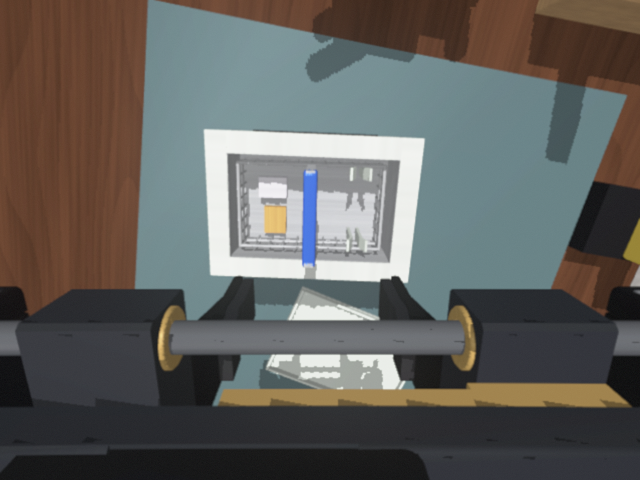

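The handle bar runs (309,170) to (309,265). The casing rim corners are about (205,130), (424,139), (409,282) and (211,275). The tray is partly hidden at the bottom.

```bash
python3 - <<'E'
from h import *
np.set_printoptions(precision=4,suppress=True)
s=read_state();im=cv2.imread("pics/w1.png")[:,:,::-1].copy()
a,r,c=blobs(im,(100,120,60),(130,255,255),60)[0]
def rect(c,z,who):
    P=pts("wrist" if who else "scene",c.reshape(-1,2),z,s)[:,:2]
    q=cv2.minAreaRect((P*1000).astype(np.float32)); print(z,q)
rect(c,.174,1)
for a,r,c in blobs(im[:290],(0,0,190),(180,40,255),3000): rect(c,.13,1)
im=cv2.imread("pics/scene0.png")[:,:,::-1].copy()
for a,r,c in blobs(im,(0,0,200),(180,45,255),800): print(a,r); rect(c,.014,0)
go([.484,.3667,.32],np.radians(8.8))
E
```

```text
0.174 ((483.3172912597656, 367.0995178222656), (11.277276992797852, 83.22090911865234), 8.833199501037598)
0.13 ((484.8177185058594, 366.7627868652344), (204.38296508789062, 144.6876983642578), 8.083199501037598)
18774.5 ((554.0, 391.5), (175.0, 170.0), 90.0)
0.014 ((1133.0537109375, -114.50411987304688), (470.580078125, 330.4914855957031), 89.84869384765625)
7399.0 ((22.960742950439453, 195.32247924804688), (122.97762298583984, 84.29937744140625), 73.44293212890625)
0.014 ((-743.0926513671875, -10.087188720703125), (214.12985229492188, 1296.726318359375), 61.47446060180664)
3036.0 ((68.82587432861328, 44.535987854003906), (119.48885345458984, 57.69340133666992), 48.57633590698242)
0.014 ((-5539.4873046875, 3248.250244140625), (717.5861206054688, 8671.1982421875), 59.4197998046875)
2792.5 ((442.4806213378906, 290.5067138671875), (49.56683349609375, 67.86038970947266), 25.820993423461914)
0.014 ((850.7047119140625, 118.77838897705078), (260.48748779296875, 119.3182373046875), 89.97138214111328)
2073.5 ((352.2000427246094, 256.10003662109375), (80.94566345214844, 36.671512603759766), 2
[... 346 characters left out ...]
3.5 ((13.5, 33.5), (67.0, 27.0), 90.0)
0.014 ((-6582.15234375, 3124.563232421875), (230.506103515625, 8340.8203125), 61.91837692260742)
1065.5 ((290.0404968261719, 296.20013427734375), (63.21826171875, 42.52817153930664), 15.124006271362305)
0.014 ((533.3758544921875, -101.93760681152344), (149.6691436767578, 154.38987731933594), 9.368621826171875)
922.0 ((226.48876953125, 45.88202667236328), (71.2490463256836, 17.397470474243164), 84.5596694946289)
0.014 ((-2562.21435546875, 3284.85595703125), (172.439208984375, 4624.29736328125), 41.25284957885742)
t 1.5 pos [0.4896 0.3667 0.322 ] yawdeg 10.33 dp [ 0.0041 -0.0221  0.008 ] mm [ 1.  -5.5  2. ] spin 0.0085 F [-0.6  0.2 -1. ] w 0.0601 q7 -0.49
```

Emit:
carry_out --deltas '[{"hand":45,"dp":[-0.2,0.1,-0.1],"spin":0},{"hand":45,"dp":[-0.4,0.2,-0.2],"spin":0},{"hand":45,"dp":[-0.6,0.25,-0.3],"spin":0},{"hand":45,"dp":[-0.8,0.25,-0.3],"spin":0},{"hand":45,"dp":[-0.9,0.25,-0.3],"spin":0},{"hand":45,"dp":[-0.9,0.25,-0.3],"spin":0}]'

```text
time: 2.1
ee_pos: [0.5929, 0.1478, 0.3993]
eef_rot: [0.645, 0.764, 0.0, 0.001]
ft_force: [-0.3, 0.2, -0.1]
width: 0.045
grip_force: 0.0
```

```bash
python3 - <<'E'
from h import *
np.set_printoptions(precision=4,suppress=True)
s=read_state();im=camera("wrist");cv2.imwrite("pics/w2.png",im[:,:,::-1])
print(s["joint_vel"].round(2))
for a,r,c in blobs(im[:290],(0,0,190),(180,40,255),1500):
    for z in (.014,.13):
        P=pts("wrist",c.reshape(-1,2),z,s)[:,:2]; print(a,r[0],z,cv2.minAreaRect((P*1000).astype(np.float32)))
go([.484,.3667,.25],np.radians(8.8))
E
```

```text
[-0.04  0.01 -0.07  0.   -0.04 -0.01 -0.05]
11243.0 (302.8176574707031, 185.62942504882812) 0.014 ((575.5401000976562, 138.46493530273438), (139.7855224609375, 199.3654327392578), 76.66410064697266)
11243.0 (302.8176574707031, 185.62942504882812) 0.13 ((576.5569458007812, 156.061767578125), (110.11349487304688, 157.0464630126953), 76.66411590576172)
3629.5 (299.0, 24.0) 0.014 ((536.4677124023438, 350.2169494628906), (123.8101806640625, 55.922882080078125), 9.681620597839355)
3629.5 (299.0, 24.0) 0.13 ((545.7784423828125, 322.86553955078125), (97.52920532226562, 44.05224609375), 9.681648254394531)
2411.5 (197.08421325683594, 22.310932159423828) 0.014 ((405.7611389160156, 329.46356201171875), (130.7657928466797, 49.02556610107422), 8.007308006286621)
2411.5 (197.08421325683594, 22.310932159423828) 0.13 ((442.816650390625, 306.51739501953125), (103.00839233398438, 38.61899185180664), 8.007261276245117)
t 2.15 pos [0.5921 0.1517 0.3986] yawdeg 9.91 dp [ 0.9215 -0.2789  0.594 ] mm [230.4 -69.7 148.5] spin 0.0061 F [ 0.3  0.9 -0.7] w 0.0452 q7 -0.08
```

The tray is 200 x 140, centred at (0.5755, 0.1385), with yaw -13.3°. Back to the blue handle.

Emit:
carry_out --deltas '[{"hand":45,"dp":[0.2,-0.06,0.12],"spin":0.006},{"hand":45,"dp":[0.4,-0.12,0.24],"spin":0.006},{"hand":45,"dp":[0.6,-0.18,0.36],"spin":0.006},{"hand":45,"dp":[0.8,-0.24,0.48],"spin":0.006},{"hand":45,"dp":[0.92,-0.28,0.59],"spin":0.006},{"hand":45,"dp":[0.92,-0.28,0.59],"spin":0.006},{"hand":45,"dp":[0.92,-0.28,0.59],"spin":0.006},{"hand":45,"dp":[0.92,-0.28,0.59],"spin":0.006}]'

```text
time: 2.95
ee_pos: [0.4808, 0.3706, 0.2497]
eef_rot: [0.648, 0.762, -0.0, -0.0]
ft_force: [0.0, 0.5, 0.4]
width: 0.0448
grip_force: 0.0
```

```bash
python3 - <<'E'
from h import *
np.set_printoptions(precision=4,suppress=True)
s=read_state();im=camera("wrist")
for a,r,c in blobs(im,(100,120,60),(130,255,255),60)[:1]:
    P=pts("wrist",c.reshape(-1,2),.174,s)[:,:2]; print(a,r,cv2.minAreaRect((P*1000).astype(np.float32)))
go([.4835,.3671,.151],np.radians(8.8))
E
```

```text
1696.0 ((319.3648986816406, 248.99818420410156), (16.295808792114258, 118.19190216064453), 0.7742201685905457) ((483.6962585449219, 367.1124267578125), (11.157855987548828, 84.12520599365234), 8.993964195251465)
t 3.0 pos [0.4821 0.3694 0.2505] yawdeg 9.12 dp [-0.0102  0.0038  0.3981] mm [-2.5  0.9 99.5] spin 0.0018 F [0.3 0.6 0.2] w 0.0452 q7 -0.52
```

Emit:
carry_out --deltas '[{"hand":45,"dp":[-0.01,0.004,0.15],"spin":0.001},{"hand":45,"dp":[-0.01,0.004,0.3],"spin":0.001},{"hand":45,"dp":[-0.01,0.004,0.398],"spin":0.001},{"hand":45,"dp":[-0.01,0.004,0.398],"spin":0.001},{"hand":30,"dp":[-0.01,0.004,0.398],"spin":0.001},{"hand":5,"dp":[-0.01,0.004,0.398],"spin":0.001},{"hand":5,"dp":[-0.01,0.004,0.398],"spin":0.001},{"hand":5,"dp":[-0.01,0.004,0.398],"spin":0.001},{"hand":5,"dp":[-0.01,0.004,0.398],"spin":0.001},{"hand":5,"dp":[-0.01,0.004,0.398],"spin":0.001},{"hand":5,"dp":[-0.01,0.004,0.398],"spin":0.001}]' --force 40

```text
time: 4.1
ee_pos: [0.4845, 0.3662, 0.1511]
eef_rot: [0.651, 0.759, 0.0, -0.0]
ft_force: [-2.1, -0.5, 4.3]
width: 0.0116
grip_force: 40.0
```

```bash
python3 -c "
from h import *
go([.4835,.3671,.261],np.radians(8.8))"
```

```text
t 4.1 pos [0.4845 0.3662 0.1511] yawdeg 8.78 dp [ 0.0042 -0.0032 -0.4397] mm [   1.1   -0.8 -109.9] spin -0.0001 F [-2.1 -0.5  4.3] w 0.0116 q7 -0.51
```

Emit:
carry_out --deltas '[{"hand":5,"dp":[0,0,-0.04],"spin":0},{"hand":5,"dp":[0,0,-0.1],"spin":0},{"hand":5,"dp":[0,0,-0.18],"spin":0},{"hand":5,"dp":[0,0,-0.27],"spin":0},{"hand":5,"dp":[0,0,-0.36],"spin":0},{"hand":5,"dp":[0,0,-0.44],"spin":0},{"hand":5,"dp":[0,0,-0.44],"spin":0},{"hand":5,"dp":[0,0,-0.44],"spin":0}]'

```text
time: 4.9
ee_pos: [0.4844, 0.3661, 0.2606]
eef_rot: [0.651, 0.759, 0.0, 0.0]
ft_force: [0.6, 0.2, -3.3]
width: 0.0116
grip_force: 40.0
```

```bash
python3 -c "
from h import *
go([.5755,.1385,.261],np.radians(-13.3))"
```

```text
t 4.9 pos [0.4844 0.3661 0.2606] yawdeg 8.78 dp [-0.9552  0.2212 -0.0019] mm [-238.8   55.3   -0.5] spin 0.1227 F [ 0.6  0.2 -3.3] w 0.0116 q7 -0.52
```

Emit:
carry_out --deltas '[{"hand":5,"dp":[-0.08,0.02,0],"spin":0.01},{"hand":5,"dp":[-0.2,0.05,0],"spin":0.03},{"hand":5,"dp":[-0.34,0.08,0],"spin":0.05},{"hand":5,"dp":[-0.5,0.12,0],"spin":0.07},{"hand":5,"dp":[-0.66,0.16,0],"spin":0.09},{"hand":5,"dp":[-0.8,0.19,0],"spin":0.11},{"hand":5,"dp":[-0.9,0.21,0],"spin":0.123},{"hand":5,"dp":[-0.955,0.221,0],"spin":0.123},{"hand":5,"dp":[-0.955,0.221,0],"spin":0.123},{"hand":5,"dp":[-0.955,0.221,0],"spin":0.123},{"hand":5,"dp":[-0.955,0.221,0],"spin":0.123}]'

```text
time: 6.0
ee_pos: [0.5748, 0.1408, 0.2603]
eef_rot: [0.783, 0.621, -0.0, -0.0]
ft_force: [-0.3, 1.4, -2.9]
width: 0.0114
grip_force: 40.0
```

```bash
python3 -c "
from h import *
go([.5755,.1385,.085],np.radians(-13.3))"
```

```text
t 6.0 pos [0.5748 0.1408 0.2603] yawdeg -13.16 dp [-0.0089  0.0053  0.7012] mm [ -2.2   1.3 175.3] spin 0.0008 F [-0.3  1.4 -2.9] w 0.0114 q7 -0.46
```

Emit:
carry_out --deltas '[{"hand":5,"dp":[-0.005,0.004,0.1],"spin":0.001},{"hand":5,"dp":[-0.009,0.005,0.25],"spin":0.001},{"hand":5,"dp":[-0.009,0.005,0.4],"spin":0.001},{"hand":5,"dp":[-0.009,0.005,0.52],"spin":0.001},{"hand":5,"dp":[-0.009,0.005,0.61],"spin":0.001},{"hand":5,"dp":[-0.009,0.005,0.66],"spin":0.001},{"hand":5,"dp":[-0.009,0.005,0.68],"spin":0.001},{"hand":5,"dp":[-0.009,0.005,0.69],"spin":0.001},{"hand":5,"dp":[-0.009,0.005,0.696],"spin":0.001},{"hand":5,"dp":[-0.009,0.005,0.7],"spin":0.001},{"hand":5,"dp":[-0.009,0.005,0.703],"spin":0.001},{"hand":5,"dp":[-0.009,0.005,0.703],"spin":0.001}]'

```text
time: 7.2
ee_pos: [0.5763, 0.1362, 0.0851]
eef_rot: [0.786, 0.619, 0.0, 0.0]
ft_force: [-0.5, -0.1, -2.9]
width: 0.0116
grip_force: 40.0
```

Emit:
carry_out --deltas '[{"hand":5,"dp":[0,0,0.003],"spin":0},{"hand":5,"dp":[0,0,0.006],"spin":0},{"hand":5,"dp":[0,0,0.006],"spin":0}]'

```text
time: 7.5
ee_pos: [0.5763, 0.1362, 0.085]
eef_rot: [0.786, 0.619, 0.0, -0.0]
ft_force: [-7.7, -1.5, 14.3]
width: 0.0113
grip_force: 40.0
```

Now it touches down. Release, rise, and then look toward the orange basket.

Emit:
carry_out --deltas '[{"hand":14,"dp":[0,0,0.002],"spin":0},{"hand":25,"dp":[0,0,0.002],"spin":0},{"hand":40,"dp":[0,0,0],"spin":0},{"hand":40,"dp":[0,0,0],"spin":0},{"hand":40,"dp":[0,0,-0.1],"spin":0},{"hand":40,"dp":[0,0,-0.25],"spin":0},{"hand":40,"dp":[0,0,-0.45],"spin":0},{"hand":40,"dp":[0,0,-0.65],"spin":0},{"hand":40,"dp":[0,0,-0.85],"spin":0},{"hand":40,"dp":[0,0,-1],"spin":0},{"hand":40,"dp":[0,0,-1],"spin":0}]'

```text
time: 8.6
ee_pos: [0.5779, 0.1362, 0.3393]
eef_rot: [0.786, 0.619, 0.004, 0.001]
ft_force: [1.2, -0.8, -0.4]
width: 0.0403
grip_force: 0.0
```

```bash
python3 - <<'E'
from h import *
np.set_printoptions(precision=4,suppress=True)
s=read_state();im=camera("wrist")
for a,r,c in blobs(im,(100,120,60),(130,255,255),60)[:1]:
    P=pts("wrist",c.reshape(-1,2),.108,s)[:,:2]; print(a,r,cv2.minAreaRect((P*1000).astype(np.float32)))
im=cv2.imread("pics/scene0.png")[:,:,::-1].copy()
for a,r,c in blobs(im,(8,150,150),(20,255,255),40)[:5]:
    P=pts("scene",c.reshape(-1,2),.1,s)[:,:2]; print(a,r,cv2.minAreaRect((P*1000).astype(np.float32)))
go([.536,-.113,.335],np.radians(-13))
go([.452,-.374,.335],np.radians(-13))
E
```

```text
1558.5 ((479.84613037109375, 254.73074340820312), (48.2589225769043, 40.77046585083008), 33.6900634765625) ((746.720947265625, 36.38248825073242), (45.080528259277344, 58.42287826538086), 40.07101058959961)
226.0 ((265.75, 350.2499694824219), (42.361083984375, 6.864064693450928), 11.309932708740234) ((637.9686279296875, -351.829345703125), (84.42740631103516, 17.133495330810547), 16.102916717529297)
216.5 ((239.8076934814453, 261.4615173339844), (7.765801429748535, 32.44995880126953), 56.3099365234375) ((411.72344970703125, -142.5732421875), (98.31916046142578, 27.586660385131836), 85.55455017089844)
158.5 ((178.4899444580078, 264.05706787109375), (7.373087406158447, 30.229660034179688), 55.00798034667969) ((291.9107360839844, -230.62380981445312), (26.96662139892578, 89.48563385009766), 1.3333261013031006)
64.0 ((408.75677490234375, 336.9594421386719), (7.39795446395874, 11.179131507873535), 9.462322235107422) ((858.7636108398438, -179.62771606445312), (14.433184623718262, 32.25645065307617), 14.911458969116211)
61.0 ((289.0, 270.5), (3.535533905029297, 23.33452033996582), 45.0) ((534.3778076171875, -114.731201171875), (10.151636123657227, 78.70157623291016), 2.1694533824920654)
t 8.65 pos [0.5772 0.1362 0.336 ] yawdeg -13.55 dp [-1.0075  0.0734  0.0015] mm [-251.9   18.3    0.4] spin -0.0031 F [ 0.  -0.8 -0.1] w 0.0399 q7 -0.47
t 8.65 pos [0.5772 0.1362 0.336 ] yawdeg -13.55 dp [-2.1012 -0.0087 -0.0019] mm [-525.3   -2.2   -0.5] spin -0.0031 F [ 0.  -0.8 -0.1] w 0.0399 q7 -0.47
```

Emit:
carry_out --deltas '[{"hand":40,"dp":[-0.2,0.02,0],"spin":-0.04},{"hand":40,"dp":[-0.4,0.04,0],"spin":-0.08},{"hand":40,"dp":[-0.6,0.06,0],"spin":-0.08},{"hand":40,"dp":[-0.8,0.07,0],"spin":-0.08},{"hand":40,"dp":[-1,0.07,0],"spin":-0.08},{"hand":40,"dp":[-1,0.07,0],"spin":-0.08},{"hand":40,"dp":[-1,0.07,0],"spin":-0.08},{"hand":40,"dp":[-1,0.07,0],"spin":-0.08}]'

```text
time: 9.45
ee_pos: [0.5347, -0.1096, 0.3323]
eef_rot: [0.701, 0.713, -0.0, -0.001]
ft_force: [1.0, 0.8, 0.1]
width: 0.04
grip_force: 0.0
```

```bash
python3 - <<'E'
from h import *
np.set_printoptions(precision=4,suppress=True)
s=read_state();im=camera("wrist");cv2.imwrite("pics/w3.png",im[:,:,::-1])
for a,r,c in blobs(im,(8,150,120),(22,255,255),60)[:3]:
    P=pts("wrist",c.reshape(-1,2),.104,s)[:,:2]; print(a,r,cv2.minAreaRect((P*1000).astype(np.float32)))
im=camera("scene")
for a,r,c in blobs(im,(105,150,100),(125,255,255),30)[:8]:
    P=pts("scene",c.reshape(-1,2),.106,s)[:,:2]; print("blue",a,r[0],cv2.minAreaRect((P*1000).astype(np.float32)))
go([.536,-.113,.335],0)
E
```

```text
1505.0 ((152.40411376953125, 141.39071655273438), (81.64297485351562, 20.47885513305664), 87.39744567871094) ((366.30621337890625, -48.943397521972656), (81.11849212646484, 20.816715240478516), 86.54767608642578)
252.0 ((103.05406188964844, 282.8243408203125), (26.96143341064453, 13.31631851196289), 80.53767395019531) ((293.6360168457031, -205.41966247558594), (15.234624862670898, 34.42118453979492), 0.9133044481277466)
231.0 ((314.5, 209.0), (9.0, 72.0), 0.0) ((533.0775146484375, -116.26932525634766), (9.980103492736816, 79.0918960571289), 1.075808048248291)
blue 2466.0 (393.3548889160156, 402.9547119140625) ((895.40869140625, -336.499755859375), (217.3116912841797, 100.24095153808594), 89.88753509521484)
blue 231.0 (398.9000549316406, 303.2000427246094) ((805.1296997070312, -102.27381896972656), (33.23311996459961, 76.58653259277344), 4.343908786773682)
blue 219.5 (199.13372802734375, 346.2452087402344) ((527.0724487304688, -411.37457275390625), (75.42615509033203, 53.67449951171875), 73.76080322265625)
blue 207.5 (172.09231567382812, 326.6615295410156) ((435.55609130859375, -399.82513427734375), (44.8441047668457, 94.72335052490234), 8.677756309509277)
blue 93.5 (95.74616241455078, 4.969230651855469) ((-5901.7666015625, 4165.416015625), (162.2151641845703, 2106.96240234375), 53.84233856201172)
blue 47.0 (354.29248046875, 226.72640991210938) ((579.3301391601562, 136.13809204101562), (73.78280639648438, 16.050621032714844), 78.00469207763672)
t 9.55 pos [ 0.5349 -0.1093  0.3326] yawdeg 1.01 dp [-0.0147  0.0041 -0.0097] mm [-3.7  1.  -2.4] spin 0.0056 F [-1.   0.7  0.2] w 0.0396 q7 0.2
```

View pics/w3.png

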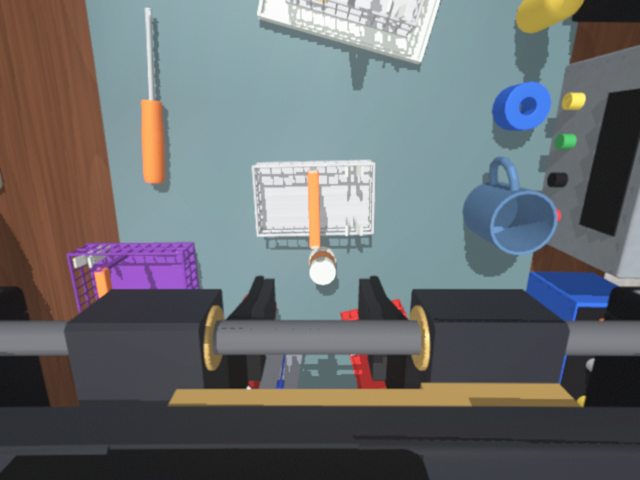

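The orange handle runs (314,170) to (314,246) and the rim spans (253,160) to (376,236). The white guides are on the right at (357,172) and (357,222), so the slot is on the world +x side. The jar is at (322,268). The blue basket stands in the tray.

```bash
python3 - <<'E'
from h import *
np.set_printoptions(precision=4,suppress=True)
s=read_state();im=cv2.imread("pics/w3.png")[:,:,::-1].copy()
print("mid pads z.104",pts("wrist",[(313.5,170),(314.5,246)],.104,s))
m=np.zeros_like(im);m[150:243,240:390]=im[150:243,240:390]
B=cv2.inRange(cv2.cvtColor(m,cv2.COLOR_RGB2HSV),np.array((0,0,170)),np.array((180,40,255)))
c=cv2.findNonZero(B);P=pts("wrist",c.reshape(-1,2),.045,s)[:,:2]
print("rim",cv2.minAreaRect((P*1000).astype(np.float32)))
# rim edges as lines: per-row/col extremes
ys=range(166,232,3);L=np.array([(np.flatnonzero(B[y])[0],y) for y in ys]);Rr=np.array([(np.flatnonzero(B[y])[-1],y) for y in ys])
for n,l in(("L",L),("R",Rr)):
    P=pts("wrist",l,.045,s);k=np.polyfit(P[:,1],P[:,0],1);print(n,k, "x at y=-.115",np.polyval(k,-.115),"std",np.std(P[:,0]-np.polyval(k,P[:,1])))
E
```

```text
mid pads z.104 [[ 0.5318 -0.0735  0.104 ]
 [ 0.5342 -0.1568  0.104 ]]
rim ((532.2561645507812, -114.4864730834961), (151.1125946044922, 94.95123291015625), 2.222993850708008)
L [-0.0398  0.4528] x at y=-.115 0.45741975022401204 std 0.0003384193671269476
R [-0.0401  0.6025] x at y=-.115 0.6070864605942942 std 0.0004943481952799722
```

Emit:
carry_out --deltas '[{"hand":28,"dp":[-0.2,-0.07,-0.04],"spin":0.02},{"hand":28,"dp":[-0.4,-0.15,-0.08],"spin":0.04},{"hand":28,"dp":[-0.6,-0.22,-0.1],"spin":0.05},{"hand":28,"dp":[-0.8,-0.28,-0.1],"spin":0.06},{"hand":28,"dp":[-1,-0.33,-0.1],"spin":0.06},{"hand":28,"dp":[-1,-0.33,-0.1],"spin":0.06},{"hand":28,"dp":[-1,-0.33,-0.1],"spin":0.06},{"hand":28,"dp":[-1,-0.33,-0.1],"spin":0.06}]'

```text
time: 10.35
ee_pos: [0.4568, -0.3611, 0.3578]
eef_rot: [0.765, 0.644, -0.0, -0.0]
ft_force: [1.0, 0.7, -0.1]
width: 0.0283
grip_force: 0.0
```

```bash
python3 - <<'E'
from h import *
np.set_printoptions(precision=4,suppress=True)
s=read_state();im=camera("wrist");cv2.imwrite("pics/w4.png",im[:,:,::-1])
for nm,lo,hi in(("g",(45,100,50),(80,255,255)),("b",(105,130,60),(125,255,255))):
  for a,r,c in blobs(im,lo,hi,150)[:5]:
    P=pts("wrist",c.reshape(-1,2),.085,s)[:,:2]; print(nm,a,r[0],cv2.minAreaRect((P*1000).astype(np.float32)))
go([.452,-.374,.36],0)
E
```

```text
g 313.0 (306.5027160644531, 207.552490234375) ((443.76837158203125, -372.561767578125), (74.52529907226562, 9.787496566772461), 82.51289367675781)
b 5562.5 (617.5, 82.5) ((800.4083251953125, -303.85736083984375), (46.81385040283203, 152.13233947753906), 4.038402080535889)
b 425.0 (270.4735107421875, 208.1558837890625) ((401.03094482421875, -365.8524475097656), (75.62007904052734, 12.641580581665039), 82.43356323242188)
b 351.0 (344.0, 206.0) ((488.2856750488281, -378.366455078125), (75.65699005126953, 9.746171951293945), 81.52774810791016)
t 10.4 pos [ 0.4571 -0.3605  0.3579] yawdeg -9.78 dp [-0.0567 -0.011  -0.0086] mm [-14.2  -2.8  -2.1] spin -0.0543 F [ 1.  -0.4  0.3] w 0.0285 q7 0.56
```

View pics/w4.png

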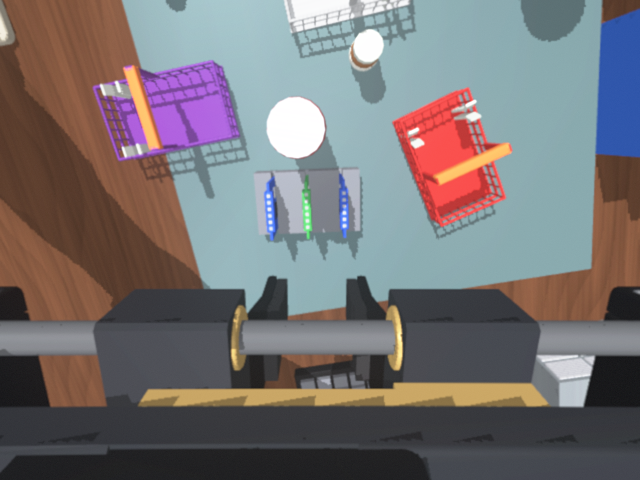

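The blocks, left to right: blue (270,208), green (306,207), blue (344,206). The green board is in the middle slot. The can's top is at (296,127).

```bash
python3 -c "
from h import *
go([.444,-.3748,.16],np.radians(-8))"
```

```text
t 10.4 pos [ 0.4571 -0.3605  0.3579] yawdeg -9.78 dp [-0.0659 -0.0417  0.7914] mm [-16.5 -10.4 197.9] spin -0.0099 F [ 1.  -0.4  0.3] w 0.0285 q7 0.56
```

Emit:
carry_out --deltas '[{"hand":28,"dp":[-0.066,-0.042,0.15],"spin":-0.01},{"hand":28,"dp":[-0.066,-0.042,0.35],"spin":-0.01},{"hand":28,"dp":[-0.066,-0.042,0.55],"spin":-0.01},{"hand":28,"dp":[-0.066,-0.042,0.7],"spin":-0.01},{"hand":28,"dp":[-0.066,-0.042,0.79],"spin":-0.01},{"hand":28,"dp":[-0.066,-0.042,0.79],"spin":-0.01},{"hand":28,"dp":[-0.066,-0.042,0.79],"spin":-0.01}]'

```text
time: 11.1
ee_pos: [0.4438, -0.3757, 0.1615]
eef_rot: [0.755, 0.656, 0.0, 0.0]
ft_force: [0.8, -0.1, -0.6]
width: 0.0278
grip_force: 0.0
```

```bash
python3 - <<'E'
from h import *
np.set_printoptions(precision=4,suppress=True)
s=read_state();im=camera("wrist");cv2.imwrite("pics/w5.png",im[:,:,::-1])
for nm,lo,hi in(("g",(45,100,50),(80,255,255)),("b",(105,130,60),(125,255,255))):
  for a,r,c in blobs(im,lo,hi,250)[:4]:
    P=pts("wrist",c.reshape(-1,2),.085,s)[:,:2]; print(nm,a,r,cv2.minAreaRect((P*1000).astype(np.float32)))
go([.444,-.3748,.06],np.radians(-8))
cv2.imwrite("pics/w5c.png",cv2.resize(im[100:350,170:470][:,:,::-1],None,fx=2,fy=2))
E
```

```text
g 1079.5 ((314.0, 237.0), (14.0, 112.0), 0.0) ((443.84588623046875, -370.8573913574219), (78.56070709228516, 9.739030838012695), 81.9740219116211)
b 1624.0 ((251.15960693359375, 237.69204711914062), (110.5618896484375, 22.42198944091797), 87.1375961303711) ((402.06439208984375, -365.3092956542969), (77.82564544677734, 14.892433166503906), 82.38915252685547)
b 1590.5 ((376.88079833984375, 237.11248779296875), (21.00567054748535, 111.72119903564453), 1.6602823734283447) ((485.81561279296875, -376.7425842285156), (78.64399719238281, 14.118762016296387), 82.57383728027344)
t 11.15 pos [ 0.4439 -0.3764  0.1623] yawdeg -8.05 dp [ 0.0064 -0.0014  0.4092] mm [  1.6  -0.4 102.3] spin -0.0003 F [0.2 0.4 0.7] w 0.0276 q7 0.68
```

View pics/w5c.png

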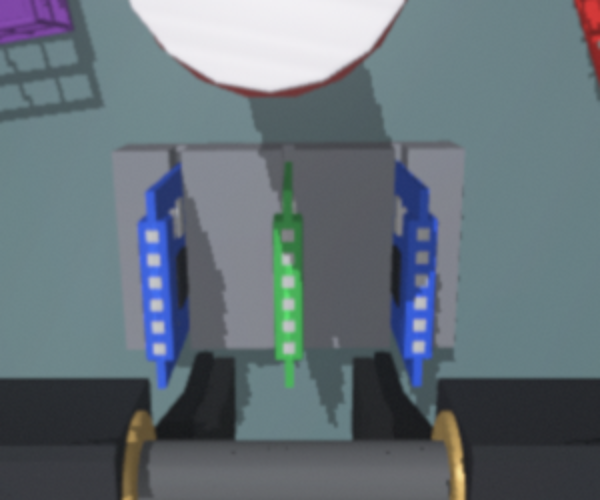

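The green block is centred between the two blue ones. It spans crop rows 215 to 360 (full image 314, 207 to 280) and lines up with the fingers.

```bash
python3 -c "
from h import *
s=read_state()
P=pts('wrist',[(314,207.5),(314.3,280)],.085,s);print(P,P.mean(0))
p=P.mean(0);go([p[0],p[1],.06],np.radians(-8.1),s)"
```

```text
[[ 0.44725428 -0.35002843  0.085     ]
 [ 0.44016293 -0.4010613   0.085     ]] [ 0.4437086  -0.37554486  0.085     ]
t 11.15 pos [ 0.4439 -0.3764  0.1623] yawdeg -8.05 dp [ 0.0032 -0.0021  0.4092] mm [  0.8  -0.5 102.3] spin 0.0003 F [0.2 0.4 0.7] w 0.0276 q7 0.68
```

Emit:
carry_out --deltas '[{"hand":28,"dp":[0.003,-0.002,0.1],"spin":0},{"hand":28,"dp":[0.003,-0.002,0.2],"spin":0},{"hand":28,"dp":[0.003,-0.002,0.3],"spin":0},{"hand":28,"dp":[0.003,-0.002,0.38],"spin":0},{"hand":28,"dp":[0.003,-0.002,0.408],"spin":0},{"hand":28,"dp":[0.003,-0.002,0.408],"spin":0},{"hand":28,"dp":[0.003,-0.002,0.408],"spin":0},{"hand":3,"dp":[0.003,-0.002,0.408],"spin":0},{"hand":3,"dp":[0.003,-0.002,0.408],"spin":0},{"hand":3,"dp":[0.003,-0.002,0.408],"spin":0},{"hand":3,"dp":[0.003,-0.002,0.408],"spin":0},{"hand":3,"dp":[0.003,-0.002,0.408],"spin":0}]' --force 25

```text
time: 12.35
ee_pos: [0.4426, -0.376, 0.0592]
eef_rot: [0.755, 0.655, 0.0, 0.0]
ft_force: [-0.6, 0.7, 5.1]
width: 0.0098
grip_force: 25.0
```

```bash
python3 -c "
from h import *
go([.4437,-.3755,.26],np.radians(-8.1))"
```

```text
t 12.35 pos [ 0.4426 -0.376   0.0592] yawdeg -8.14 dp [ 0.0025  0.0046 -0.8033] mm [   0.6    1.1 -200.8] spin -0.0002 F [-0.6  0.7  5.1] w 0.0098 q7 0.75
```

Emit:
carry_out --deltas '[{"hand":3,"dp":[0,0,-0.04],"spin":0},{"hand":3,"dp":[0,0,-0.1],"spin":0},{"hand":3,"dp":[0,0,-0.2],"spin":0},{"hand":3,"dp":[0,0,-0.35],"spin":0},{"hand":3,"dp":[0,0,-0.5],"spin":0},{"hand":3,"dp":[0,0,-0.65],"spin":0},{"hand":3,"dp":[0,0,-0.8],"spin":0},{"hand":3,"dp":[0,0,-0.92],"spin":0},{"hand":3,"dp":[0,0,-0.98],"spin":0},{"hand":3,"dp":[0,0,-0.98],"spin":0}]'

```text
time: 13.35
ee_pos: [0.4426, -0.3766, 0.3058]
eef_rot: [0.756, 0.655, 0.001, 0.002]
ft_force: [-0.1, -0.4, -0.6]
width: 0.0097
grip_force: 25.0
```

```bash
python3 -c "
from h import *
go([.5805,-.1132,.30],np.radians(2.2))"
```

```text
t 13.35 pos [ 0.4426 -0.3766  0.3058] yawdeg -8.15 dp [1.121  0.3964 0.0234] mm [280.3  99.1   5.8] spin -0.0575 F [-0.1 -0.4 -0.6] w 0.0097 q7 0.63
```

Emit:
carry_out --deltas '[{"hand":3,"dp":[0.08,0.05,0],"spin":0},{"hand":3,"dp":[0.2,0.1,0],"spin":-0.01},{"hand":3,"dp":[0.36,0.16,0],"spin":-0.02},{"hand":3,"dp":[0.54,0.22,0],"spin":-0.03},{"hand":3,"dp":[0.72,0.29,0],"spin":-0.04},{"hand":3,"dp":[0.87,0.35,0],"spin":-0.05},{"hand":3,"dp":[0.96,0.39,0],"spin":-0.057},{"hand":3,"dp":[1,0.396,0.02],"spin":-0.057},{"hand":3,"dp":[1,0.396,0.02],"spin":-0.057},{"hand":3,"dp":[1,0.396,0.02],"spin":-0.057}]'

```text
time: 14.35
ee_pos: [0.5746, -0.1447, 0.2984]
eef_rot: [0.695, 0.719, -0.001, -0.0]
ft_force: [-0.2, -0.4, -0.5]
width: 0.0098
grip_force: 25.0
```

```bash
python3 - <<'E'
from h import *
np.set_printoptions(precision=4,suppress=True)
s=read_state();im=camera("wrist");cv2.imwrite("pics/w6.png",im[:,:,::-1])
go([.5805,-.1132,.16],np.radians(2.2),s)
P=proj("wrist",[[.5325,-.115,.104],[.5805-.0012,-.1132+.036,.057],[.5805+.0013,-.1132-.036,.057],[.5805,-.1132,.004]],s);print(P)
cv2.imwrite("pics/w6c.png",cv2.resize(im[100:350,180:480][:,:,::-1],None,fx=2,fy=2))
E
```

```text
t 14.35 pos [ 0.5746 -0.1447  0.2984] yawdeg 1.93 dp [0.1256 0.0284 0.5534] mm [ 31.4   7.1 138.4] spin -0.0015 F [-0.2 -0.4 -0.5] w 0.0098 q7 0.32
[[273.1276 178.4204]
 [322.5141 138.4849]
 [322.2653 205.6722]
 [321.6986 168.2389]]
```

View pics/w6c.png

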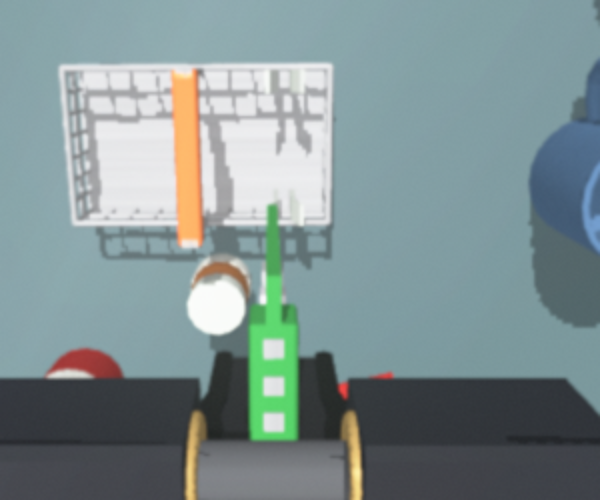

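The board is held straight at u≈317. The handle is at (273.5,178.5), as predicted. The guides are near u≈313 and u≈328, so I'll measure their midpoint numerically.

```bash
python3 - <<'E'
from h import *
np.set_printoptions(precision=4,suppress=True,linewidth=200)
im=cv2.imread("pics/w6.png").astype(int);s=read_state()
for r in(137,139,141,143,197,199,201,204):
    print(r,[tuple(im[r,u][::-1]) [0]*1 if 0 else f"{im[r,u].sum()//3}/{im[r,u].max()-im[r,u].min()}" for u in range(306,350)])
for z in(.045,.057):
  for x0 in(.0445,.048,.0515,.055,.041,.075):
    a=np.radians(2.2);X=[[.5325+x0*np.cos(a)-y*np.sin(a),-.115+x0*np.sin(a)+y*np.cos(a),z] for y in(.036,-.036)]
    print(z,x0,proj("wrist",X,s).ravel())
E
```

```text
137 ['205/4', '231/3', '237/2', '237/2', '236/3', '239/2', '246/1', '248/2', '236/4', '187/6', '167/5', '167/4', '168/3', '193/4', '232/4', '237/3', '236/2', '233/3', '221/2', '203/7', '211/8', '215/8', '215/7', '222/5', '238/4', '242/4', '240/2', '237/2', '236/2', '235/3', '236/2', '236/2', '236/3', '236/2', '236/2', '230/3', '205/5', '207/5', '225/2', '220/5', '183/13', '160/28', '156/34', '157/33']
139 ['205/4', '225/3', '231/3', '232/2', '233/3', '236/2', '245/2', '248/3', '236/4', '188/4', '167/4', '167/4', '168/3', '188/3', '227/4', '233/3', '232/2', '230/3', '218/2', '203/6', '211/9', '214/7', '215/7', '222/5', '237/4', '243/3', '239/3', '234/2', '233/3', '233/3', '233/3', '233/3', '233/2', '233/3', '233/3', '229/3', '215/5', '212/4', '225/2', '221/5', '182/14', '159/30', '156/33', '157/33']
141 ['222/2', '189/4', '197/3', '228/2', '234/2', '236/2', '244/2', '248/3', '236/4', '187/5', '167/3', '167/4', '169/3', '192/3', '230/2', '236/2', '235/2', '232/2', '219/1', '203/6', '210/9', '215/7', '215/6', '222/5', '238/4', '241/3', '232/2', '231/2', '234/3', '234/4', '234/3', '234/3
[... 2054 characters left out ...]
', '227/2', '202/5', '203/5', '225/2', '218/5', '164/8', '129/22', '147/31', '153/33', '153/32']
0.045 0.0445 [318.7084 138.1073 318.9072 203.3875]
0.045 0.048 [321.9229 138.0906 321.9657 203.3725]
0.045 0.0515 [325.1375 138.0736 325.0242 203.3575]
0.045 0.055 [328.3523 138.0565 328.0828 203.3424]
0.045 0.041 [315.4939 138.1239 315.8489 203.4024]
0.045 0.075 [346.726  137.9547 345.5639 203.2549]
0.057 0.0445 [318.7759 138.3067 318.9771 205.4134]
0.057 0.048 [322.0857 138.2894 322.1216 205.398 ]
0.057 0.0515 [325.3955 138.272  325.2662 205.3826]
0.057 0.055 [328.7055 138.2543 328.411  205.3671]
0.057 0.041 [315.4663 138.3237 315.8326 205.4287]
0.057 0.075 [347.6237 138.1493 346.3845 205.2774]
```

Slot edges at u≈319.5 and 324.5 give a middle of 322, as predicted. I'll move over the slot.

Emit:
carry_out --deltas '[{"hand":3,"dp":[0.06,0.014,0.05],"spin":-0.0015},{"hand":3,"dp":[0.126,0.028,0.12],"spin":-0.0015},{"hand":3,"dp":[0.126,0.028,0.25],"spin":-0.0015},{"hand":3,"dp":[0.126,0.028,0.38],"spin":-0.0015},{"hand":3,"dp":[0.126,0.028,0.48],"spin":-0.0015},{"hand":3,"dp":[0.126,0.028,0.55],"spin":-0.0015},{"hand":3,"dp":[0.126,0.028,0.553],"spin":-0.0015},{"hand":3,"dp":[0.126,0.028,0.553],"spin":-0.0015},{"hand":3,"dp":[0.126,0.028,0.553],"spin":-0.0015}]'

```text
time: 15.3
ee_pos: [0.5821, -0.1108, 0.1616]
eef_rot: [0.692, 0.722, 0.001, 0.001]
ft_force: [0.1, -0.7, -0.1]
width: 0.0094
grip_force: 25.0
```

```bash
python3 - <<'E'
from h import *
go([.5805,-.1132,.0535],np.radians(2.2))
im=camera("wrist");cv2.imwrite("pics/w7.png",im[:,:,::-1]);s=read_state()
for a,r,c in blobs(im,(8,150,120),(22,255,255),200)[:2]:
    P=pts("wrist",c.reshape(-1,2),.104,s)[:,:2]; print(a,r,cv2.minAreaRect((P*1000).astype(np.float32)))
E
```

```text
t 15.3 pos [ 0.5821 -0.1108  0.1616] yawdeg 2.38 dp [-0.0095 -0.0076  0.4326] mm [ -2.4  -1.9 108.1] spin 0.001 F [ 0.1 -0.7 -0.1] w 0.0094 q7 0.31
2641.0 ((13.5, 135.0), (128.0, 27.0), 90.0) ((407.7769470214844, -49.16239547729492), (72.38601684570312, 15.289244651794434), 78.90580749511719)
1585.5 ((236.50001525878906, 240.50001525878906), (96.12493896484375, 19.02537727355957), 86.42366790771484) ((532.9773559570312, -104.12137603759766), (11.923457145690918, 62.23334503173828), 2.202174663543701)
```

Emit:
carry_out --deltas '[{"hand":3,"dp":[-0.009,-0.0056,0.05],"spin":0.001},{"hand":3,"dp":[-0.009,-0.0056,0.12],"spin":0.001},{"hand":3,"dp":[-0.009,-0.0056,0.18],"spin":0.001},{"hand":3,"dp":[-0.009,-0.0056,0.22],"spin":0.001},{"hand":3,"dp":[-0.009,-0.0056,0.25],"spin":0.001},{"hand":3,"dp":[-0.009,-0.0056,0.28],"spin":0.001},{"hand":3,"dp":[-0.009,-0.0056,0.3],"spin":0.001},{"hand":3,"dp":[-0.009,-0.0056,0.3],"spin":0.001}]'

```text
time: 16.15
ee_pos: [0.58, -0.1129, 0.085]
eef_rot: [0.693, 0.721, -0.0, -0.0]
ft_force: [-0.3, 0.3, -0.9]
width: 0.0096
grip_force: 25.0
```

Emit:
carry_out --deltas '[{"hand":3,"dp":[0,0,0.03],"spin":0},{"hand":3,"dp":[0,0,0.06],"spin":0},{"hand":3,"dp":[0,0,0.09],"spin":0},{"hand":3,"dp":[0,0,0.11],"spin":0},{"hand":3,"dp":[0,0,0.12],"spin":0},{"hand":3,"dp":[0,0,0.124],"spin":0},{"hand":3,"dp":[0,0,0.127],"spin":0},{"hand":3,"dp":[0,0,0.127],"spin":0}]'

```text
time: 16.95
ee_pos: [0.5803, -0.113, 0.0539]
eef_rot: [0.693, 0.721, 0.0, 0.0]
ft_force: [-0.4, 1.3, -0.2]
width: 0.0097
grip_force: 25.0
```

Emit:
carry_out --deltas '[{"hand":3,"dp":[0,0,0.003],"spin":0},{"hand":3,"dp":[0,0,0.006],"spin":0},{"hand":3,"dp":[0,0,0.006],"spin":0}]'

```text
time: 17.25
ee_pos: [0.5809, -0.113, 0.0532]
eef_rot: [0.693, 0.721, 0.001, 0.0]
ft_force: [-0.9, 0.8, 6.1]
width: 0.0098
grip_force: 25.0
```

Seated: contact came at exactly the expected height. Release and rise.

Emit:
carry_out --deltas '[{"hand":13,"dp":[0,0,0],"spin":0},{"hand":24,"dp":[0,0,0],"spin":0},{"hand":26,"dp":[0,0,0],"spin":0},{"hand":26,"dp":[0,0,-0.03],"spin":0},{"hand":26,"dp":[0,0,-0.1],"spin":0},{"hand":26,"dp":[0,0,-0.25],"spin":0},{"hand":26,"dp":[0,0,-0.4],"spin":0},{"hand":36,"dp":[0,0,-0.6],"spin":0},{"hand":36,"dp":[0,0,-0.8],"spin":0},{"hand":36,"dp":[0,0,-0.8],"spin":0},{"hand":36,"dp":[0,0,-0.8],"spin":0}]'

```text
time: 18.35
ee_pos: [0.5807, -0.1132, 0.254]
eef_rot: [0.693, 0.721, 0.001, 0.001]
ft_force: [-0.5, -1.1, -0.6]
width: 0.0361
grip_force: 0.0
```

```bash
python3 - <<'E'
from h import *
s=read_state();im=camera("wrist");cv2.imwrite("pics/w8.png",im[:,:,::-1])
for nm,lo,hi,z in(("o",(8,150,120),(22,255,255),.104),("g",(45,100,50),(80,255,255),.079)):
  for a,r,c in blobs(im,lo,hi,100)[:3]:
    P=pts("wrist",c.reshape(-1,2),z,s)[:,:2]; print(nm,a,r[0],r[1],cv2.minAreaRect((P*1000).astype(np.float32)))
go([.533,-.115,.082],np.radians(2.2),s)
E
```

```text
o 2507.0 (74.99085235595703, 132.34902954101562) (100.45204162597656, 27.767230987548828) ((384.15191650390625, -49.32050704956055), (77.33405303955078, 22.017004013061523), 86.05082702636719)
o 433.5 (259.9886474609375, 219.7467803955078) (93.04110717773438, 12.852794647216797) ((532.7992553710938, -115.37641906738281), (11.450155258178711, 82.94648742675781), 2.5321760177612305)
g 511.5 (315.5, 209.5) (9.0, 79.0) ((581.0650634765625, -109.48231506347656), (8.573176383972168, 74.97048950195312), 1.9755148887634277)
g 396.0 (569.0, 144.0) (18.0, 26.0) ((802.7184448242188, -41.226585388183594), (22.441120147705078, 15.376481056213379), 1.94088613986969)
t 18.35 pos [ 0.5807 -0.1132  0.254 ] yawdeg 2.2 dp [ 1.000e-04 -1.930e-01  6.873e-01] mm [  0.  -48.3 171.8] spin 0.0 F [-0.5 -1.1 -0.6] w 0.0361 q7 0.28
```

Emit:
carry_out --deltas '[{"hand":36,"dp":[0,-0.12,0.1],"spin":0},{"hand":36,"dp":[0,-0.192,0.2],"spin":0},{"hand":36,"dp":[0,-0.192,0.33],"spin":0},{"hand":36,"dp":[0,-0.192,0.47],"spin":0},{"hand":36,"dp":[0,-0.192,0.6],"spin":0},{"hand":36,"dp":[0,-0.192,0.67],"spin":0},{"hand":36,"dp":[0,-0.192,0.686],"spin":0},{"hand":36,"dp":[0,-0.192,0.686],"spin":0},{"hand":25,"dp":[0,-0.192,0.686],"spin":0},{"hand":5,"dp":[0,-0.192,0.686],"spin":0},{"hand":5,"dp":[0,-0.192,0.686],"spin":0},{"hand":5,"dp":[0,-0.192,0.686],"spin":0},{"hand":5,"dp":[0,-0.192,0.686],"spin":0},{"hand":5,"dp":[0,-0.192,0.686],"spin":0}]' --force 50

```text
time: 19.8
ee_pos: [0.5324, -0.1148, 0.0812]
eef_rot: [0.693, 0.721, 0.0, 0.0]
ft_force: [-2.1, 0.3, 6.3]
width: 0.0115
grip_force: 50.0
```

Emit:
carry_out --deltas '[{"hand":5,"dp":[0,0,-0.03],"spin":0},{"hand":5,"dp":[0,0,-0.08],"spin":0},{"hand":5,"dp":[0,0,-0.16],"spin":0},{"hand":5,"dp":[0,0,-0.28],"spin":0},{"hand":5,"dp":[0,0,-0.42],"spin":0},{"hand":5,"dp":[0,0,-0.56],"spin":0},{"hand":5,"dp":[0,0,-0.68],"spin":0},{"hand":5,"dp":[0,0,-0.76],"spin":0},{"hand":5,"dp":[0,0,-0.78],"spin":0},{"hand":5,"dp":[0,0,-0.78],"spin":0}]'

```text
time: 20.8
ee_pos: [0.5323, -0.1149, 0.2762]
eef_rot: [0.693, 0.721, 0.0, 0.0]
ft_force: [0.4, 0.1, -3.3]
width: 0.0116
grip_force: 50.0
```

```bash
python3 -c "
from h import *
go([.4848,.3668,.27],np.radians(8.1))
s=read_state();im=camera('wrist')
for nm,lo,hi in(('o',(8,150,120),(22,255,255)),('g',(45,100,50),(80,255,255))):
  for a,r,c in blobs(im,lo,hi,100)[:4]:
    P=pts('wrist',c.reshape(-1,2),s['ee_pos'][2]+.023,s)[:,:2]; print(nm,a,r,cv2.minAreaRect((P*1000).astype(np.float32)))
"
```

```text
t 20.8 pos [ 0.5323 -0.1149  0.2762] yawdeg 2.2 dp [ 1.9327 -0.1157  0.025 ] mm [483.2 -28.9   6.3] spin -0.0328 F [ 0.4  0.1 -3.3] w 0.0116 q7 0.24
o 2390.5 ((315.9999694824219, 268.5), (100.99998474121094, 27.999996185302734), 90.0) ((531.85205078125, -94.09820556640625), (11.512541770935059, 43.40221405029297), 2.792513847351074)
o 2090.0 ((132.33566284179688, 132.89874267578125), (94.54686737060547, 24.44869613647461), 87.95458984375) ((463.8048400878906, -44.31999206542969), (32.697914123535156, 8.722116470336914), 86.36758422851562)
o 824.5 ((316.0, 371.5), (33.0, 26.0), 90.0) ((533.8568725585938, -141.28759765625), (11.226079940795898, 16.828298568725586), 2.7419400215148926)
o 601.5 ((70.08586883544922, 300.44158935546875), (40.982444763183594, 17.832679748535156), 78.9964599609375) ((431.9237365722656, -110.63510131835938), (7.341294288635254, 18.328855514526367), 2.190002918243408)
g 1702.0 ((402.9957580566406, 246.2452392578125), (33.822452545166016, 85.92681884765625), 3.122130870819092) ((565.8980102539062, -83.04551696777344), (13.383408546447754, 35.55010223388672), 2.2385289669036865)
g 385.0 ((603.0, 143.5), (17.0, 26.0), 90.0) ((633.9440307617188, -40.92649841308594), (9.368748664855957, 5.953084468841553), 1.909480333328247)
```

Emit:
carry_out --deltas '[{"hand":5,"dp":[0.08,0,0],"spin":0},{"hand":5,"dp":[0.2,-0.01,0],"spin":-0.005},{"hand":5,"dp":[0.35,-0.02,0],"spin":-0.01},{"hand":5,"dp":[0.5,-0.03,0],"spin":-0.015},{"hand":5,"dp":[0.66,-0.04,0],"spin":-0.02},{"hand":5,"dp":[0.8,-0.05,0],"spin":-0.025},{"hand":5,"dp":[0.9,-0.058,0],"spin":-0.03},{"hand":5,"dp":[0.96,-0.058,0],"spin":-0.033},{"hand":5,"dp":[0.96,-0.058,0],"spin":-0.033}]'

```text
time: 21.75
ee_pos: [0.5078, 0.1262, 0.2745]
eef_rot: [0.654, 0.757, -0.001, -0.001]
ft_force: [-0.1, -1.2, -3.6]
width: 0.0113
grip_force: 50.0
```

```bash
python3 -c "
from h import *
go([.4848,.3668,.27],np.radians(8.1))"
```

```text
t 21.75 pos [0.5078 0.1262 0.2745] yawdeg 8.34 dp [0.9655 0.0485 0.0176] mm [241.4  12.1   4.4] spin 0.0013 F [-0.1 -1.2 -3.6] w 0.0113 q7 -0.16
```

Emit:
carry_out --deltas '[{"hand":5,"dp":[0.08,0,0],"spin":0.001},{"hand":5,"dp":[0.2,0.01,0],"spin":0.001},{"hand":5,"dp":[0.35,0.02,0],"spin":0.001},{"hand":5,"dp":[0.5,0.03,0],"spin":0.001},{"hand":5,"dp":[0.66,0.04,0],"spin":0.001},{"hand":5,"dp":[0.8,0.045,0],"spin":0.001},{"hand":5,"dp":[0.9,0.048,0],"spin":0.001},{"hand":5,"dp":[0.965,0.048,0],"spin":0.001},{"hand":5,"dp":[0.965,0.048,0],"spin":0.001},{"hand":5,"dp":[0.965,0.048,0],"spin":0.001},{"hand":5,"dp":[0.965,0.048,0],"spin":0.001}]'

```text
time: 22.85
ee_pos: [0.4872, 0.3628, 0.2759]
eef_rot: [0.657, 0.754, -0.0, 0.0]
ft_force: [0.8, 0.3, -2.8]
width: 0.0115
grip_force: 50.0
```

```bash
python3 -c "
from h import *
go([.4848,.3668,.15],np.radians(8.1))"
```

```text
t 22.85 pos [0.4872 0.3628 0.2759] yawdeg 7.81 dp [ 0.0175 -0.0077  0.5038] mm [  4.4  -1.9 125.9] spin -0.0016 F [ 0.8  0.3 -2.8] w 0.0115 q7 -0.53
```

Emit:
carry_out --deltas '[{"hand":5,"dp":[0.0175,-0.008,0.03],"spin":-0.0016},{"hand":5,"dp":[0.0175,-0.008,0.1],"spin":-0.0016},{"hand":5,"dp":[0.0175,-0.008,0.16],"spin":-0.0016},{"hand":5,"dp":[0.0175,-0.008,0.2],"spin":-0.0016},{"hand":5,"dp":[0.0175,-0.008,0.2],"spin":-0.0016},{"hand":5,"dp":[0.0175,-0.008,0.2],"spin":-0.0016}]'

```text
time: 23.45
ee_pos: [0.4838, 0.3689, 0.226]
eef_rot: [0.654, 0.756, 0.0, 0.0]
ft_force: [0.3, 0.4, -2.6]
width: 0.0114
grip_force: 50.0
```

```bash
python3 -c "
from h import *
go([.4848,.3668,.152],np.radians(8.1))
cv2.imwrite('pics/w9.png',camera('wrist')[:,:,::-1])"
```

```text
t 23.45 pos [0.4838 0.3689 0.226 ] yawdeg 8.25 dp [-0.0089  0.0029  0.2961] mm [-2.2  0.7 74. ] spin 0.0008 F [ 0.3  0.4 -2.6] w 0.0114 q7 -0.53
```

View pics/w9.png

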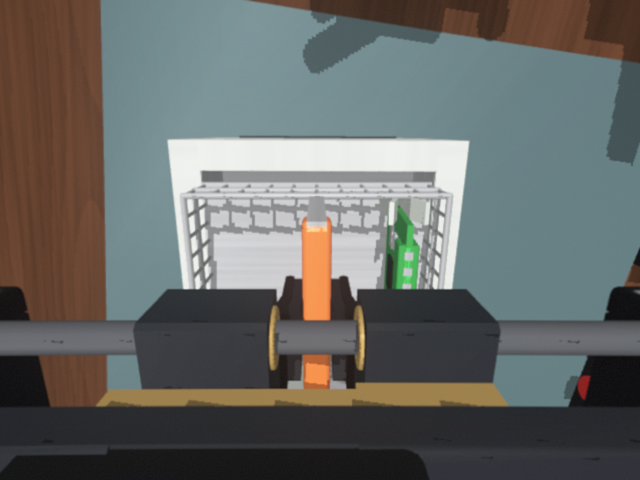

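The basket sits over the tank opening and is well aligned. The orange bar is at (317,260) and the green board at (405,265).

Emit:
carry_out --deltas '[{"hand":5,"dp":[-0.008,0.003,0.02],"spin":0.0008},{"hand":5,"dp":[-0.008,0.003,0.03],"spin":0.0008},{"hand":5,"dp":[-0.008,0.003,0.03],"spin":0.0008},{"hand":5,"dp":[-0.008,0.003,0.03],"spin":0.0008}]'

```text
time: 23.9
ee_pos: [0.4846, 0.3671, 0.2183]
eef_rot: [0.655, 0.755, 0.0, -0.0]
ft_force: [-0.3, 0.1, -3.1]
width: 0.0115
grip_force: 50.0
```

```bash
python3 -c "
from h import *
go([.4848,.3668,.152],np.radians(8.1))"
```

```text
t 23.9 pos [0.4846 0.3671 0.2183] yawdeg 8.12 dp [-0.0015  0.0006  0.2653] mm [-0.4  0.1 66.3] spin 0.0001 F [-0.3  0.1 -3.1] w 0.0115 q7 -0.53
```

Aligned within 0.5 mm. Lower.

Emit:
carry_out --deltas '[{"hand":5,"dp":[-0.001,0,0.03],"spin":0},{"hand":5,"dp":[-0.001,0,0.07],"spin":0},{"hand":5,"dp":[-0.001,0,0.11],"spin":0},{"hand":5,"dp":[-0.001,0,0.15],"spin":0},{"hand":5,"dp":[-0.001,0,0.19],"spin":0},{"hand":5,"dp":[-0.001,0,0.22],"spin":0},{"hand":5,"dp":[-0.001,0,0.245],"spin":0},{"hand":5,"dp":[-0.001,0,0.258],"spin":0},{"hand":5,"dp":[-0.001,0,0.263],"spin":0},{"hand":5,"dp":[-0.001,0,0.266],"spin":0},{"hand":5,"dp":[-0.001,0,0.268],"spin":0},{"hand":5,"dp":[-0.001,0,0.268],"spin":0}]'

```text
time: 25.1
ee_pos: [0.4847, 0.367, 0.1516]
eef_rot: [0.655, 0.755, 0.0, -0.0]
ft_force: [-0.7, 0.0, -3.8]
width: 0.0119
grip_force: 50.0
```

Emit:
carry_out --deltas '[{"hand":5,"dp":[0,0,0.002],"spin":0},{"hand":5,"dp":[0,0,0.004],"spin":0},{"hand":5,"dp":[0,0,0.006],"spin":0},{"hand":5,"dp":[0,0,0.006],"spin":0}]'

```text
time: 25.5
ee_pos: [0.4848, 0.367, 0.1513]
eef_rot: [0.655, 0.755, 0.001, -0.0]
ft_force: [-5.1, -3.3, 8.2]
width: 0.0115
grip_force: 50.0
```

Touchdown at the expected height. Release and rise.

Emit:
carry_out --deltas '[{"hand":14,"dp":[0,0,0.002],"spin":0},{"hand":24,"dp":[0,0,0],"spin":0},{"hand":34,"dp":[0,0,0],"spin":0},{"hand":34,"dp":[0,0,-0.03],"spin":0},{"hand":34,"dp":[0,0,-0.1],"spin":0},{"hand":34,"dp":[0,0,-0.2],"spin":0},{"hand":34,"dp":[0,0,-0.35],"spin":0},{"hand":34,"dp":[0,0,-0.5],"spin":0},{"hand":34,"dp":[0,0,-0.65],"spin":0},{"hand":34,"dp":[0,0,-0.7],"spin":0},{"hand":34,"dp":[0,0,-0.7],"spin":0},{"hand":34,"dp":[0,0,-0.7],"spin":0}]'

```text
time: 26.7
ee_pos: [0.4844, 0.3667, 0.3237]
eef_rot: [0.655, 0.755, -0.001, -0.0]
ft_force: [-0.6, 0.4, -1.3]
width: 0.0341
grip_force: 0.0
```

```bash
python3 - <<'E'
from h import *
s=read_state();im=camera("wrist");go([.4848,.3668,.152],np.radians(8.1),s)
for nm,lo,hi,z in(("o",(8,150,120),(22,255,255),.174),("g",(45,100,50),(80,255,255),.149)):
  for a,r,c in blobs(im,lo,hi,100)[:2]:
    P=pts("wrist",c.reshape(-1,2),z,s)[:,:2]; print(nm,a,r[0],cv2.minAreaRect((P*1000).astype(np.float32)))
im=camera("scene")
for a,r,c in blobs(im,(105,150,100),(125,255,255),30)[:8]:
    P=pts("scene",c.reshape(-1,2),.106,s)[:,:2]; print("blue",a,r[0],cv2.minAreaRect((P*1000).astype(np.float32)))
E
```

```text
t 26.7 pos [0.4844 0.3667 0.3237] yawdeg 8.12 dp [6.000e-04 2.200e-03 6.866e-01] mm [1.000e-01 6.000e-01 1.717e+02] spin 0.0001 F [-0.6  0.4 -1.3] w 0.0341 q7 -0.53
o 893.0 (317.0, 219.5) ((485.25128173828125, 366.5029296875), (10.63874340057373, 79.36646270751953), 8.40899658203125)
g 1302.5 (564.6515502929688, 377.75335693359375) ((770.64697265625, 225.35977172851562), (37.8396110534668, 59.37384033203125), 0.5229862332344055)
g 525.0 (363.3050842285156, 212.04209899902344) ((527.8164672851562, 374.1466064453125), (9.197199821472168, 74.23652648925781), 8.147970199584961)
blue 2457.0 (393.495361328125, 402.7369384765625) ((895.0377197265625, -336.3394775390625), (100.19918060302734, 218.3204803466797), 0.32282209396362305)
blue 233.0 (398.9000549316406, 303.2000427246094) ((805.1296997070312, -102.27381896972656), (33.23311996459961, 76.58653259277344), 4.343908786773682)
blue 228.5 (172.19142150878906, 326.4778137207031) ((443.3019714355469, -398.7162170410156), (82.53656005859375, 54.863311767578125), 79.71782684326172)
blue 200.5 (198.67213439941406, 345.1065368652344) ((524.7474365234375, -410.4515075683594), (86.14876556396484, 41.52476501464844), 86.5958251953125)
blue 92.5 (95.5, 5.0) ((-5935.005859375, 4189.69921875), (162.21585083007812, 2024.6309814453125), 53.84201431274414)
blue 39.5 (354.4103698730469, 226.9386749267578) ((580.3108520507812, 135.92971801757812), (73.78280639648438, 14.0453462600708), 78.00469207763672)
```

```bash
python3 -c "
from bench import *
print(close_job())"
```

```text
the job is handed in; nothing more can be done
None
```

The job is handed in at about 27 s of the 72 s limit: the blue-handled basket stands in the tray, and the orange-handled basket, with the green board in its slot, is on the tank floor (the board's top read about 4 mm off in the last image, likely viewing angle or slot play).

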